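# Load a stock bin and push it up the ramp behind its lip

### The job

Put the plain straight pipe coupling into the empty blue bin that waits at the foot of the small loading ramp, then push the bin up the ramp, sliding it all the way and never lifting it off, until its trailing bottom edge has dropped fully behind the steel lip and the sprung buffer holds it there. Feel for the buffer and push gently, never with more than 25 N on the bin, and leave the other things on the bench where they are.

Things in the scene. Friction and masses are not known exactly. Their poses are not given: they have to be found in the camera images.
- coupling_mid (a point): centre (half-way up) of the coupling: a plain straight steel cylinder 38 mm in diameter and 60 mm tall, 0.2 kg, standing upright loose on the table. It is the only fitting of one diameter from bottom to top. z along its axis.
- bin: the empty open blue plastic bin standing loose on the table between the ramp's guides (3 mm of play each side): 120 mm long (its x), 130 mm wide (y), 40 mm high (z), walls and floor 3 mm, 0.3 to 0.55 kg; origin at the centre of its underside, x pointing uphill
- ridge (a point): centre of the rear face of the push ridge on the outside of the bin's rear (-x) wall: 72 mm behind the bin's origin and 21 mm above its underside. The ridge is 80 mm wide, sticks out 12 mm from the wall and is 14 mm high; its flat top can be pressed down. Bin's axes
- deck: the fixed ramp's steel deck, 310 mm long, 152 mm wide, sloping up at 0.21 rad (12 degrees). Origin on its surface at the centre of its foot, at table height; x up the slope, y across, z square to the surface. Two grey side guides 136 mm apart inside, 26 mm high, run along it and 145 mm back over the table before the foot. Sliding the loaded bin up takes 3 to 8 N, more over the lip
- lip_zone (a point): point on the deck's surface, 97 mm up it from the foot, near which the steel lip bar lies across the deck. The lip is 8 mm high, bevelled over 24 mm downhill, square on its far (uphill) face. Lip and buffer share a carriage clamped at an unreported setting: the lip's far face lies anywhere within 23 mm up or down the slope of this point. Deck's axes
- deck_end (a point): upper end of the deck, centre. Before it stands the sprung, rubber-faced buffer: face 12 to 34 mm above the deck, 117 mm beyond the lip's far face, so the 120 mm bin fits in only with it squeezed 3 mm; it gives 1.5 N per mm, up to 35 mm. Past the lip, friction on a pusher may hold the bin's rear up: press the rear down; let go, the buffer sets the bin back against the lip
- flange: bystander fitting: a steel stub 34 mm in diameter with a round foot plate 64 mm in diameter, 45 mm tall, loose; origin at the centre of its underside
- reducer: bystander fitting: a steel reducer, 52 mm in diameter below and 28 mm above, 60 mm tall, loose; origin at the centre of its underside
- tape: bystander: a roll of brown tape lying flat, 90 mm in diameter, 48 mm high; origin at the centre of its underside
- driver: bystander: a screwdriver lying on the table, about 200 mm long
- tray: bystander: another open blue bin, 160 x 120 x 60 mm, away from the ramp; origin at the centre of its underside
- carton: bystander: a closed cardboard carton, 150 x 160 x 110 mm; origin at the centre of its underside
Not all that is in view belongs to the job. What is shaped like the bin but green is not meant.

How it is judged:
By the outcome, as a careful person would: the job done as asked, in the order asked, and still so for the second after the job is handed in, with the robot touching nothing.
It also fails if it takes over 72 s, if anything falls off the work surface, if the arm or the gripper's body presses on something with over 40 N, if the wrist force passes 120 N, or if a joint passes its speed limit or range.

### The arm

A 7-joint arm with a two-finger parallel gripper is mounted at the origin on the work surface. World frame = base frame: x ahead of the robot, y to its left, z up, the work surface at z = 0. Lengths are in m, angles in rad, forces in N, time in s.
With the tool pointing down it reaches from about 0.35 to 0.9 m from the base axis. Payload 8.1 kg.
Tool frame: the origin (TCP) lies midway between the tips of the shut fingers; the grasp point (between the pads) lies arm.hold_point_z behind it (arm.hold_point_z is the distance from the TCP to the grasp point, in m); z points along the fingers, x is the direction in which the jaws open and shut, and the axes are right-handed (so a half turn about z gives the same grasp; the last joint's range is limited). The gripper opens to 92 mm and grips with 3 to 60 N. Pads are 19 mm wide; open, the fingers measure 130 mm over their backs; the gripper's body (75 mm by 190 mm) begins 47 mm behind the grasp point.
Start: joints at [1.039, 0.434, 0.025, 1.573, -0.012, 1.134, -0.075], TCP at [0.26, -0.568, 0.227] pointing down, gripper open.
Joint ranges: [-2.62, 2.62], [-0.44, 2.09], [-1.27, 1.32], [0.08, 2.57], [-1.32, 4.46], [0.12, 2], [-2.74, 2.74]. Speed limits (rad/s): [2.22, 2.22, 3.01, 3.01, 3.14, 3.14, 3.14].

### API

Orientations are given as a rotation vector (axis times angle).
In Python, from cell import arm gives the robot as it stands.
- The arm moves only by the shell command python3 -m pendant 'ROWS' [FORCE]. ROWS is JSON, a list of rows, each an object with "dp": the shift along the tool's x, y, z in m, a list of three; "rotation": the turn, a rotation vector about the tool's x, y, z in rad, a list of three; "fingers": the closure, from -1 (fully open) to 1 (shut). In form: [{"dp": [x, y, z], "rotation": [rx, ry, rz], "fingers": fingers}, ...]. A call has 1 to 20 rows; each row is the pose to reach, as a shift and turn from the pose measured when the call began, along the tool's axes at that moment; what a row does not reach only later rows make up. A row lasts 1/8 s, in which the tool goes at most 62.5 mm and 10.7 degrees, less where a joint would pass 70% of its speed; a pose out of reach is approached as far as the arm can. A call with a gripper value outside its range is refused whole. The fingers move at their own pace and stop on an object; FORCE is the grip in N (left out, the last holds). Time passes only in rows, so rows that repeat a pose let the fingers close. It gives the time, the measured TCP pose, the force and the opening at its end, in the units of the state.
- arm.observe(): the state, without advancing time (a new reading comes with each control period).
- arm.get_image(name): name is "scene" or "top" or "wrist"; returns the picture (384x512x3 uint8, blue, green, red); there is no depth.
- arm.camera_params(name): a dict with "camera_matrix" (3x3 intrinsics, pixels), "rvec" (rotation vector, rad) and "tvec" (3), from world to camera coordinates, as OpenCV has them. Camera axes: x right, y down, z forward; pixel columns grow to the right and rows downward; lengths in m; the calibration is good to about 2 mm. A picture is of the moment at which its call begins: read the wrist's pose just before it. camera_params takes no time and is no camera call; for the wrist camera it gives the pose at the moment of the call.
- arm.sign_off(): hands the job in, once; it reports no verdict.
The state is a dict: "clock": time; "joints": joint angles; "dq": joint speeds; "joint_efforts": joint torques, N m; "position": TCP position; "ee_rot": TCP orientation; "force": force on the tool from outside, world axes, zero at the start; "ft_torque": the same for the moment, N m; "width": opening from 0.0 (shut) to 1.0 (fully open).
Only numpy, scipy, OpenCV 4.12 (cv2) and the standard library are available. Lean on these libraries where they do the work, as an engineer would, in place of code of your own. Each camera call takes 0.05 s, during which the arm holds its last target.

## Working session

There is one attempt and no reset: what is moved stays moved. The work goes in short steps, Python scripts to look and compute and a shell command to move; the robot and the scene stay as the last step left them, time stands still between calls to the robot, and variables do not carry over. Pictures are saved under pics/ and viewed, and the job is handed in when it is done.

```bash
ls; mkdir -p pics; python3 - <<'E'
from cell import arm
import cv2
s=arm.observe(); print(s, arm.hold_point_z)
for n in ("scene","top"):
    im=arm.get_image(n); cv2.imwrite(f"pics/{n}0.png",im)
    p=arm.camera_params(n); print(n,p)
E
```

```text
pics
{'clock': 0.0, 'joints': array([ 1.03938429,  0.43525258,  0.02499379,  1.57409638, -0.01160307,
        1.13398388, -0.07508567]), 'dq': array([ 0.00067072,  0.00020494,  0.0005685 ,  0.00082872, -0.00019267,
       -0.00103582,  0.0013203 ]), 'joint_efforts': array([ 4.50104599e-04, -6.67853880e+01,  9.85116474e-01, -3.14470375e+01,
       -6.04697247e-02,  4.26359545e-02,  1.50686756e-04]), 'position': array([ 0.25959585, -0.56797915,  0.2259271 ]), 'ee_rot': array([-2.64254676e+00,  1.69763185e+00,  2.22641944e-03]), 'force': array([-0.11443215, -0.22835874,  0.04947367]), 'ft_torque': array([-0.00839078, -0.07186819,  0.01735462]), 'width': 1.0025893981305984} 0.0188
scene {'camera_matrix': array([[354.13180658,   0.        , 253.57124211],
       [  0.        , 354.13180658, 188.03764746],
       [  0.        ,   0.        ,   1.        ]]), 'rvec': array([ 2.18489242,  0.956414  , -0.39040689]), 'tvec': array([-0.31481118, -0.23446098,  1.53926449])}
top {'camera_matrix': array([[386.39026641,   0.        , 261.77382375],
       [  0.        , 386.39026641, 188.14821329],
       [  0.        ,   0.        ,   1.        ]]), 'rvec': array([ 2.20197082, -2.18049876,  0.08302276]), 'tvec': array([-0.05305759,  0.50481009,  1.49429055])}
```

View pics/scene0.png

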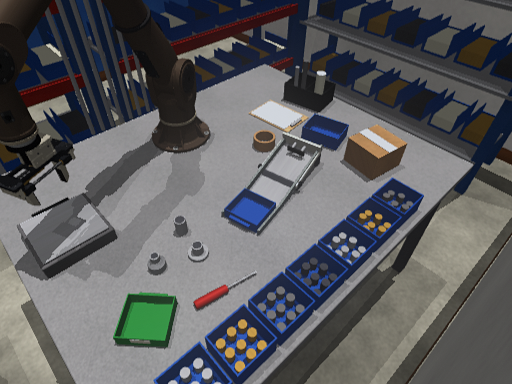

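View pics/top0.png

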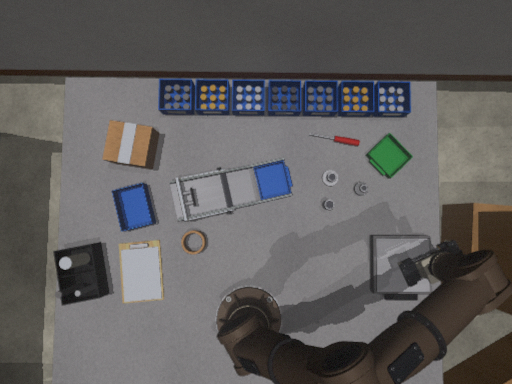

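```bash
cat > h.py <<'E'
import numpy as np, cv2
from cell import arm
from scipy.spatial.transform import Rotation as R
def ray(n,uv,p=None):
    p=p or arm.camera_params(n); K=p['camera_matrix']; Rm=cv2.Rodrigues(p['rvec'])[0]; t=np.ravel(p['tvec'])
    d=Rm.T@np.linalg.inv(K)@np.array([uv[0],uv[1],1.]); return -Rm.T@t, d
def atz(n,uv,z,p=None):
    c,d=ray(n,uv,p); return c+d*(z-c[2])/d[2]
def tri(obs):
    A=np.zeros((3,3));b=np.zeros(3)
    for n,uv in obs:
        c,d=ray(n,uv); d=d/np.linalg.norm(d); M=np.eye(3)-np.outer(d,d); A+=M;b+=M@c
    return np.linalg.solve(A,b)
def proj(n,P,p=None):
    p=p or arm.camera_params(n)
    return cv2.projectPoints(np.atleast_2d(np.array(P,float)),p['rvec'],p['tvec'],p['camera_matrix'],None)[0][:,0]
E
python3 - <<'E'
import cv2
s=cv2.imread('pics/scene0.png');t=cv2.imread('pics/top0.png')
cv2.imwrite('pics/c1.png',cv2.resize(s[205:285,135:235],None,fx=6,fy=6,interpolation=cv2.INTER_CUBIC))
cv2.imwrite('pics/c2.png',cv2.resize(t[160:220,310:385],None,fx=8,fy=8,interpolation=cv2.INTER_CUBIC))
cv2.imwrite('pics/c3.png',cv2.resize(t[150:230,160:300],None,fx=5.5,fy=5.5,interpolation=cv2.INTER_CUBIC))
cv2.imwrite('pics/c4.png',cv2.resize(s[130:240,215:330],None,fx=5.4,fy=5.4,interpolation=cv2.INTER_CUBIC))
E
```

```text
(no output)
```

View pics/c1.png

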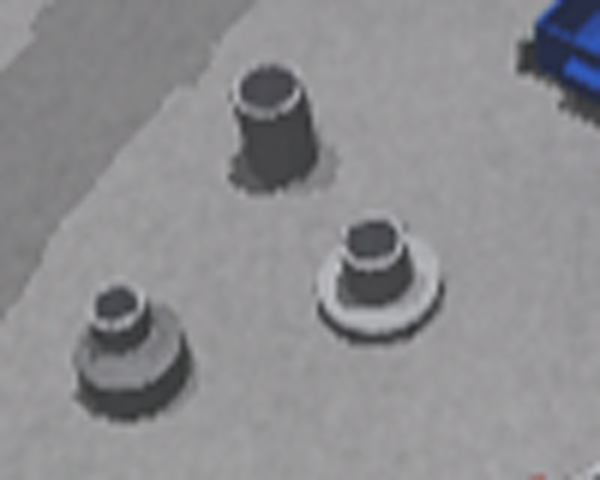

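View pics/c2.png

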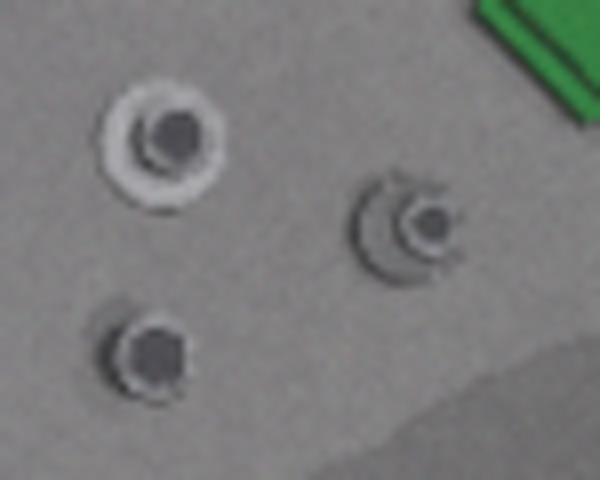

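View pics/c3.png

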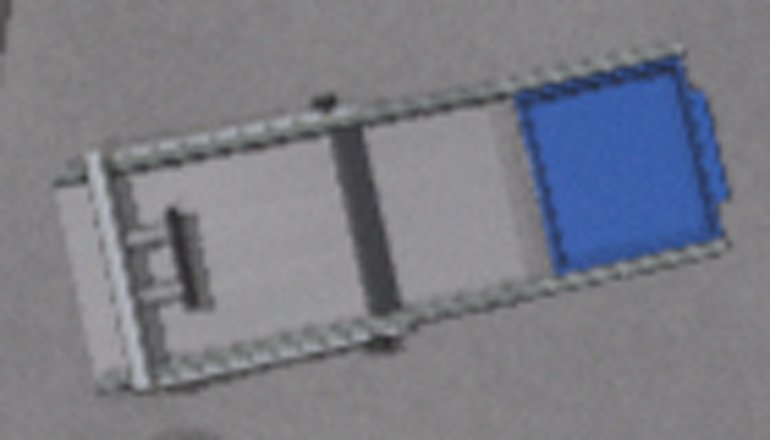

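View pics/c4.png

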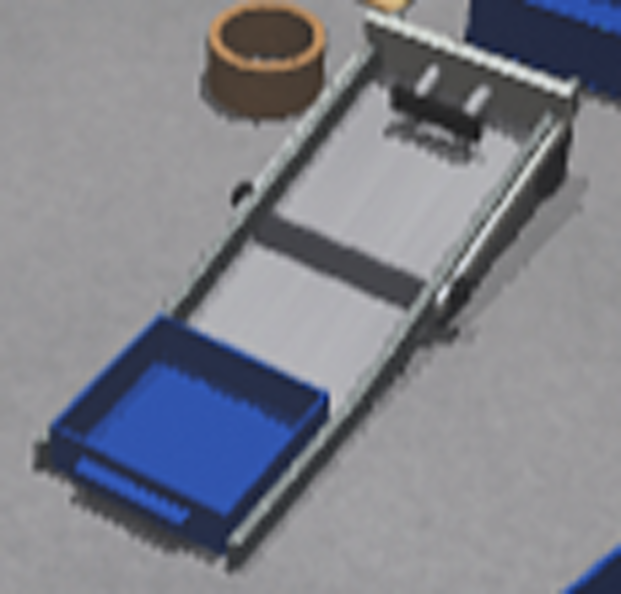

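The candidates are scene (180,225), (157,262) and (198,250). In the crop, the first has one diameter from bottom to top, so it is the coupling. The second is stepped (reducer) and the third has a foot plate (flange). The bin is blue and sits between the guides at top-view (273,180).

```bash
python3 - <<'E'
from h import *
f=lambda u,v:(u/5.5+160,v/5.5+150)
g=lambda u,v:(u/5.4+215,v/5.4+130)
print('coup top',atz('top',(157/8+310,354/8+160),.06),'scene',atz('scene',(268/6+135,90/6+205),.06),'tri',tri([('top',(157/8+310,354/8+160)),('scene',(268/6+135,90/6+205))]))
B=[atz('top',f(*q),.04) for q in [(518,92),(683,55),(720,240),(558,273)]]
print('bin top',np.round(B,4),np.mean(B,0))
C=[atz('scene',g(*q),.04) for q in [(328,397),(220,550),(50,432),(163,317)]]
print('bin scene',np.round(C,4),np.mean(C,0))
# lip: top view bar edges, x along deck
for P in (B,C):
    P=np.array(P); 
    print([np.linalg.norm(P[i]-P[i-1]).round(4) for i in range(4)])
# lip far edges
for a in [(335,128),(365,128),(368,315),(398,305)]: print('lip',a,atz('top',f(*a),.025))
for a in [(500,110),(525,275)]: print('foot',a,atz('top',f(*a),.0))
E
```

```text
coup top [ 0.44376213 -0.30590653  0.06      ] scene [ 0.44886489 -0.30559278  0.06      ] tri [ 0.44473232 -0.30531124  0.05611898]
bin top [[ 0.5865 -0.0178  0.04  ]
 [ 0.6139 -0.1337  0.04  ]
 [ 0.4837 -0.1603  0.04  ]
 [ 0.4595 -0.0471  0.04  ]] [ 0.53590256 -0.08973009  0.04      ]
bin scene [[ 0.5915 -0.0179  0.04  ]
 [ 0.6341 -0.1504  0.04  ]
 [ 0.4967 -0.1646  0.04  ]
 [ 0.469  -0.0465  0.04  ]] [ 0.54781196 -0.0948664   0.04      ]
[np.float64(0.1303), np.float64(0.1191), np.float64(0.1329), np.float64(0.1158)]
[np.float64(0.1259), np.float64(0.1392), np.float64(0.1381), np.float64(0.1213)]
lip (335, 128) [0.56128723 0.11180051 0.025     ]
lip (365, 128) [0.56150896 0.09055565 0.025     ]
lip (368, 315) [0.42913221 0.08637055 0.025     ]
lip (398, 305) [0.43637782 0.06534792 0.025     ]
foot (500, 110) [ 0.57820354 -0.0044517   0.        ]
foot (525, 275) [ 0.45932216 -0.0237478   0.        ]
```

```bash
cat > fit.py <<'E'
from h import *
from scipy.optimize import least_squares
f=lambda u,v:(u/5.5+160,v/5.5+150)
g=lambda u,v:(u/5.4+215,v/5.4+130)
def deck(q,P):
    yaw,x,y=q; Rm=R.from_euler('z',yaw)*R.from_euler('y',-.21)
    return Rm.apply(P)+[x,y,0]
def flat(q,P):
    return R.from_euler('z',q[0]).apply(P)+[q[1],q[2],0]
def bino(q,b): # bin rim corners, b along x
    return flat(q,np.array([[b+.06,-.065,.04],[b-.06,-.065,.04],[b-.06,.065,.04],[b+.06,.065,.04]]))
dp=np.array([[.31,-.076,0],[.31,.076,0]])
obsT=[(55,185),(100,390)]; 
bT=[(518,92),(683,55),(720,240),(558,273)]
bS=[(328,397),(220,550),(50,432),(163,317)]
def res(v):
    q=v[:3]
    r=[]
    r.append(proj('top',deck(q,dp))-np.array([f(*a) for a in obsT]))
    r.append(proj('top',bino(q,v[3]))-np.array([f(*a) for a in bT]))
    r.append(proj('scene',bino(q,v[3]))-np.array([g(*a) for a in bS]))
    return np.concatenate(r).ravel()
if __name__=='__main__':
    s=least_squares(res,[1.8,.52,-.02,-.07],loss='soft_l1')
    print(s.x,np.round(s.fun.reshape(-1,2),1))
    b=flat(s.x,np.array([[s.x[3],0,0],[s.x[3]-.072,0,.021]])); print('bin,ridge',b)
    t=cv2.imread('pics/top0.png'); sc=cv2.imread('pics/scene0.png')
    for n,im,o,k in (('top',t,(160,150),5),('scene',sc,(205,120),5)):
        cr=cv2.resize(im[o[1]:o[1]+115,o[0]:o[0]+150],None,fx=k,fy=k,interpolation=cv2.INTER_CUBIC)
        L=[deck(s.x,np.array([[0,-.068,0],[.31,-.068,0],[.31,.068,0],[0,.068,0]])),bino(s.x,s.x[3]),deck(s.x,np.array([[0,-.068,.026],[.31,-.068,.026],[.31,.068,.026],[0,.068,.026]])),
           deck(s.x,np.array([[.097,-.068,0],[.097,.068,0]])),flat(s.x,np.array([[-.145,-.068,.026],[-.145,-.076,.026],[-.145,.076,.026],[-.145,.068,.026]]))]
        for P in L:
            u=(proj(n,P)-o+.5)*k
            cv2.polylines(cr,[u.astype(int)],True,(0,0,255),1)
        cv2.imwrite(f'pics/fit_{n}.png',cr)
E
python3 fit.py
```

```text
[ 1.81128618  0.52028587 -0.01157845 -0.08119636] [[-0.3 -1.6]
 [ 0.2  0.3]
 [-0.3 -0.5]
 [-0.1 -0.8]
 [ 1.  -1.8]
 [ 0.1 -0.7]
 [-0.4 -0.7]
 [ 0.3 -6. ]
 [-1.  -1. ]
 [-1.5 -0.8]]
bin,ridge [[ 0.53962509 -0.09043809  0.        ]
 [ 0.55677393 -0.16036603  0.021     ]]Traceback (most recent call last):
  File "fit.py", line 30, in <module>
    L=[deck(s.x,np.array([[0,-.068,0],[.31,-.068,0],[.31,.068,0],[0,.068,0]])),bino(s.x,s.x[3]),deck(s.x,np.array([[0,-.068,.026],[.31,-.068,.026],[.31,.068,.026],[0,.068,.026]])),
       ~~~~^^^^^^^^^^^^^^^^^^^^^^^^^^^^^^^^^^^^^^^^^^^^^^^^^^^^^^^^^^^^^^^^^^^
  File "fit.py", line 6, in deck
    yaw,x,y=q; Rm=R.from_euler('z',yaw)*R.from_euler('y',-.21)
    ^^^^^^^
ValueError: too many values to unpack (expected 3)
```

```bash
sed -i 's/yaw,x,y=q;/yaw,x,y=q[:3];/; s/(220,550)/(222,518)/' fit.py; python3 fit.py
```

```text
[ 1.81168176  0.52008253 -0.01159554 -0.0804988 ] [[-0.3 -1.5]
 [ 0.2  0.4]
 [-0.5 -0.4]
 [-0.3 -0.7]
 [ 0.8 -1.7]
 [-0.  -0.6]
 [-0.3 -0.8]
 [-0.  -0.3]
 [-0.9 -1.2]
 [-1.4 -1. ]]
bin,ridge [[ 0.53928653 -0.08977011  0.        ]
 [ 0.55646304 -0.15969126  0.021     ]]
```

View pics/fit_top.png

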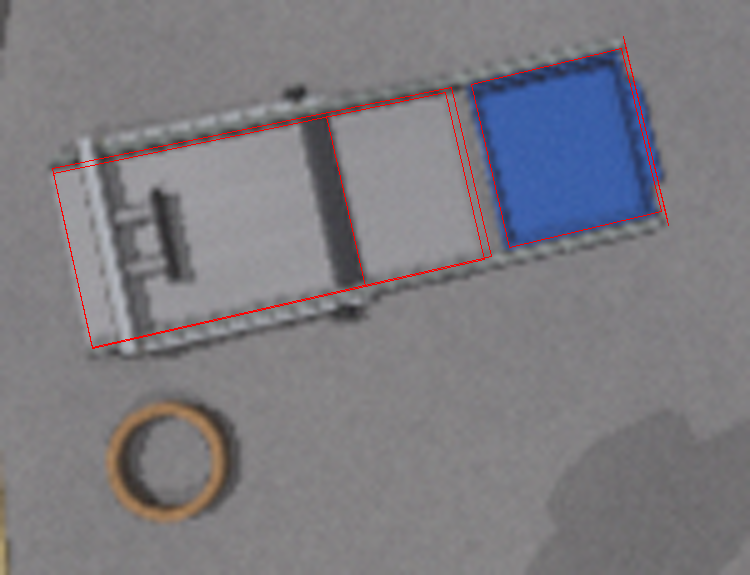

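View pics/fit_scene.png

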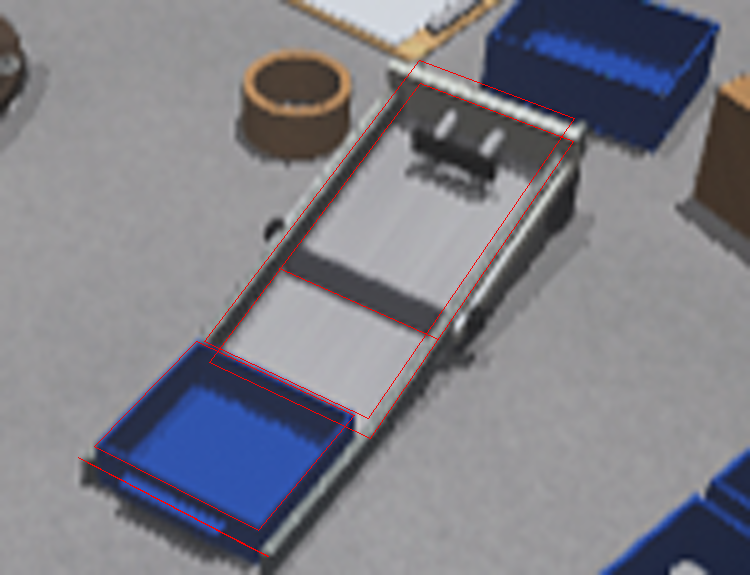

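```bash
python3 - <<'E'
from h import *
from fit import deck,f
q=[1.8117,.5201,-.0116]
from scipy.optimize import brentq
def sx(n,uv,zd):
    # intersect ray with deck plane z=zd
    c,d=ray(n,uv); o=deck(q,np.array([[0,0,zd]]))[0]; ax=deck(q,np.eye(3))-deck(q,np.zeros((1,3)))
    P=c+d*((o-c)@ax[2])/(d@ax[2]); return (ax@(P-deck(q,np.zeros((1,3)))[0])).round(4)
k=lambda u,v:(u/5+160-.5,v/5+150-.5); ks=lambda u,v:(u/5+205-.5,v/5+120-.5)
for a in [(300,122),(337,290)]: print('lip far top',sx('top',k(*a),.008))
for a in [(327,114),(363,285)]: print('lip near top',sx('top',k(*a),.0))
for a in [(302,248),(443,308)]: print('lip far scene',sx('scene',ks(*a),.008))
for a in [(286,268),(432,335)]: print('lip near scene',sx('scene',ks(*a),.0))
for a in [(165,192),(192,280)]: print('buf top',sx('top',k(*a),.034))
for a in [(415,150),(493,182)]: print('buf scene',sx('scene',ks(*a),.012))
E
```

```text
lip far top [ 0.1196 -0.0673  0.008 ]
lip far top [0.1208 0.0661 0.008 ]
lip near top [ 0.0964 -0.0702 -0.    ]
lip near top [ 0.099   0.0665 -0.    ]
lip far scene [0.1167 0.0598 0.008 ]
lip far scene [ 0.1178 -0.0602  0.008 ]
lip near scene [ 0.0997  0.0643 -0.    ]
lip near scene [ 0.0979 -0.0621 -0.    ]
buf top [ 0.2337 -0.033   0.034 ]
buf top [0.2285 0.0358 0.034 ]
buf scene [0.2373 0.0309 0.012 ]
buf scene [ 0.2365 -0.0373  0.012 ]
```

```bash
cat >> h.py <<'E'
def rel(target=None,Rt=None):
    s=arm.observe(); Rc=R.from_rotvec(s['ee_rot'])
    if target is not None: print('dp',Rc.inv().apply(np.array(target)-s['position']).round(4))
    if Rt is not None: print('rot',(Rc.inv()*Rt).as_rotvec().round(4))
    print('pos',s['position'].round(4),'rv',s['ee_rot'].round(4),'F',s['force'].round(2),'t',s['clock'],'w',round(s['width'],3))
E
python3 - <<'E'
from h import *
rel([.4445,-.3055,.16])
E
```

```text
dp [-0.1618 -0.2773  0.0662]
pos [ 0.2596 -0.568   0.226 ] rv [-2.6426e+00  1.6977e+00  1.9000e-03] F [ 0.39 -0.56  0.46] t 0.1 w 0.998
```

```bash
python3 -m pendant '[{"dp":[-0.05,-0.087,0],"rotation":[0,0,0],"fingers":-0.3},{"dp":[-0.1,-0.17,0.02],"rotation":[0,0,0],"fingers":-0.3},{"dp":[-0.14,-0.24,0.045],"rotation":[0,0,0],"fingers":-0.3},{"dp":[-0.162,-0.277,0.066],"rotation":[0,0,0],"fingers":-0.3},{"dp":[-0.162,-0.277,0.066],"rotation":[0,0,0],"fingers":-0.3},{"dp":[-0.162,-0.277,0.066],"rotation":[0,0,0],"fingers":-0.3},{"dp":[-0.162,-0.277,0.066],"rotation":[0,0,0],"fingers":-0.3},{"dp":[-0.162,-0.277,0.066],"rotation":[0,0,0],"fingers":-0.3}]'
python3 - <<'E'
from h import *
rel([.4445,-.3055,.03])
p=arm.camera_params('wrist'); im=arm.get_image('wrist'); cv2.imwrite('pics/w1.png',im)
import pickle; pickle.dump(p,open('w1.pkl','wb'))
print(proj('wrist',[[.4445,-.3055,.06],[.4445,-.3055,0]],p))
E
```

```text
clock: 1.1
position: [0.4431, -0.3075, 0.1605]
ee_rot: [2.641, -1.701, -0.001]
force: [-0.9, -1.1, -0.1]
width: 0.651
dp [-0.0012 -0.0022  0.1305]
pos [ 0.4431 -0.3075  0.1605] rv [ 2.6406e+00 -1.7012e+00 -1.4000e-03] F [-0.92 -1.06 -0.12] t 1.1 w 0.651
[[257.13392893 191.10552293]
 [257.22180945 177.62311545]]
```

View pics/w1.png

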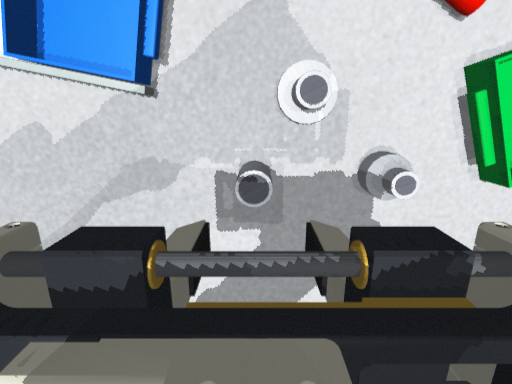

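The wrist view shows the uniform cylinder with its top centre at about (254,188), the flange at (308,92), the reducer at (388,175) and the blue bin at upper left.

```bash
python3 - <<'E'
from h import *
import pickle
p=pickle.load(open('w1.pkl','rb')); im=cv2.imread('pics/w1.png')
cv2.imwrite('pics/w1c.png',cv2.resize(im[150:220,215:295],None,fx=8,fy=8,interpolation=cv2.INTER_CUBIC))
cv2.imwrite('pics/w1b.png',cv2.resize(im[0:110,0:180],None,fx=4.4,fy=4.4,interpolation=cv2.INTER_CUBIC))
P=atz('wrist',(254,188),.06,p);print(P)
rel([P[0],P[1],.027])
E
```

```text
[ 0.446094   -0.30143805  0.06      ]
dp [-0.0044 -0.0053  0.1336]
pos [ 0.4431 -0.3076  0.1606] rv [ 2.6403e+00 -1.7019e+00 -1.0000e-03] F [ 0.17  0.95 -0.33] t 1.15 w 0.651
```

View pics/w1c.png

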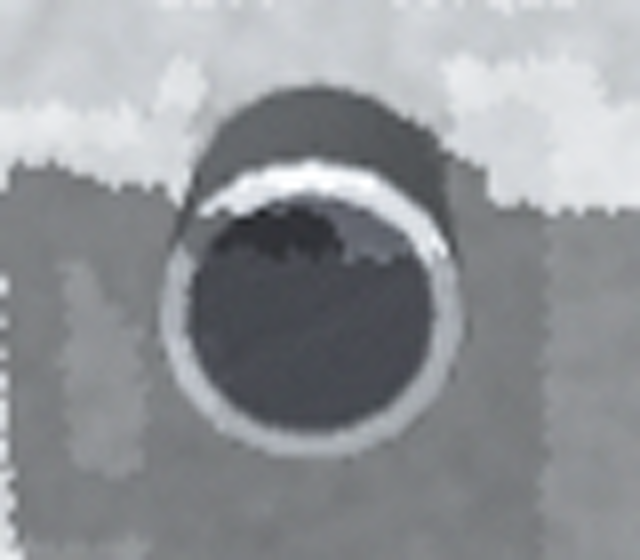

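View pics/w1b.png

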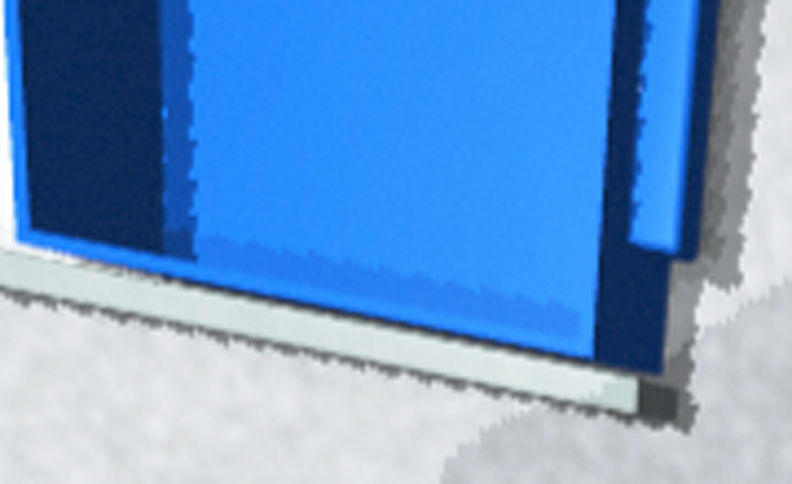

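```bash
python3 -m pendant '[{"dp":[-0.003,-0.004,0.05],"rotation":[0,0,0],"fingers":-0.3},{"dp":[-0.003,-0.004,0.09],"rotation":[0,0,0],"fingers":-0.3},{"dp":[-0.003,-0.004,0.118],"rotation":[0,0,0],"fingers":-0.3},{"dp":[-0.003,-0.004,0.133],"rotation":[0,0,0],"fingers":-0.3},{"dp":[-0.003,-0.004,0.133],"rotation":[0,0,0],"fingers":-0.3},{"dp":[-0.003,-0.004,0.133],"rotation":[0,0,0],"fingers":0.5},{"dp":[-0.003,-0.004,0.133],"rotation":[0,0,0],"fingers":0.5},{"dp":[-0.003,-0.004,0.133],"rotation":[0,0,0],"fingers":0.5},{"dp":[-0.003,-0.004,0.133],"rotation":[0,0,0],"fingers":0.5}]' 25
python3 - <<'E'
from h import *
rel()
cv2.imwrite('pics/w2.png',arm.get_image('wrist'))
E
```

```text
clock: 2.28
position: [0.4459, -0.3034, 0.0284]
ee_rot: [2.64, -1.702, 0.001]
force: [-1.4, 1.4, 6.7]
width: 0.399
pos [ 0.4459 -0.3034  0.0284] rv [ 2.6404e+00 -1.7019e+00  8.0000e-04] F [-1.39  1.35  6.71] t 2.275 w 0.399
```

View pics/w2.png

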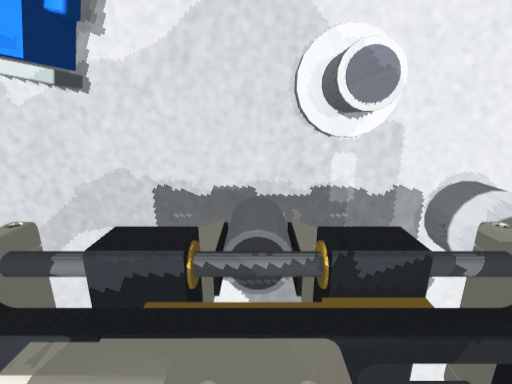

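```bash
python3 - <<'E'
from h import *
from fit import flat
import pickle
p=pickle.load(open('w1.pkl','rb'))
k=lambda u,v:(u/4.4,v/4.4)
print('guide end in top',atz('wrist',k(638,412),.026,p),atz('wrist',k(638,378),.026,p))
print('rim rear',atz('wrist',k(597,357),.04,p),'rim front',atz('wrist',k(18,240),.04,p))
print('ridge rear top corner',atz('wrist',k(680,255),.028,p))
q=[1.8117,.5201,-.0116]
b=-.0805
print('pred guide',flat(q,np.array([[-.145,.068,.026],[-.145,.076,.026]])),'rim',flat(q,np.array([[b-.06,.065,.04],[b+.06,.065,.04],[b-.072,.04,.028]])))
T=flat(q,np.array([[b-.015,0,0]]))[0]; print(T)
rel([T[0],T[1],.14])
E
```

```text
guide end in top [ 0.4819093  -0.16502331  0.026     ] [ 0.48885789 -0.16275401  0.026     ]
rim rear [ 0.49026634 -0.15885071  0.04      ] rim front [ 0.46216283 -0.04127936  0.04      ]
ridge rear top corner [ 0.51696763 -0.164028    0.028     ]
pred guide [[ 0.4886578  -0.16863626  0.026     ]
 [ 0.48088881 -0.1705449   0.026     ]] rim [[ 0.49049755 -0.16355047  0.04      ]
 [ 0.46186792 -0.04701574  0.04      ]
 [ 0.51763859 -0.16923943  0.028     ]]
[ 0.54288442 -0.10434222  0.        ]
dp [-0.1411 -0.1706 -0.1117]
pos [ 0.4458 -0.3033  0.0284] rv [ 2.6404e+00 -1.7018e+00  7.0000e-04] F [-1.    0.77  6.76] t 2.325 w 0.402
```

```bash
python3 -m pendant '[{"dp":[0,0,-0.05],"rotation":[0,0,0],"fingers":0.5},{"dp":[0,0,-0.1],"rotation":[0,0,-0.1],"fingers":0.5},{"dp":[-0.02,-0.025,-0.11],"rotation":[0,0,-0.28],"fingers":0.5},{"dp":[-0.05,-0.06,-0.11],"rotation":[0,0,-0.46],"fingers":0.5},{"dp":[-0.08,-0.1,-0.11],"rotation":[0,0,-0.64],"fingers":0.5},{"dp":[-0.11,-0.13,-0.11],"rotation":[0,0,-0.82],"fingers":0.5},{"dp":[-0.13,-0.16,-0.11],"rotation":[0,0,-1.0],"fingers":0.5},{"dp":[-0.143,-0.172,-0.11],"rotation":[0,0,-1.18],"fingers":0.5},{"dp":[-0.143,-0.172,-0.11],"rotation":[0,0,-1.36],"fingers":0.5},{"dp":[-0.143,-0.172,-0.11],"rotation":[0,0,-1.384],"fingers":0.5},{"dp":[-0.143,-0.172,-0.11],"rotation":[0,0,-1.384],"fingers":0.5},{"dp":[-0.143,-0.172,-0.11],"rotation":[0,0,-1.384],"fingers":0.5}]'
python3 - <<'E'
from h import *
p=arm.camera_params('wrist'); cv2.imwrite('pics/w3.png',arm.get_image('wrist'))
cv2.imwrite('pics/t3.png',cv2.resize(arm.get_image('top')[130:240,150:400],None,fx=3.2,fy=3.2))
import pickle; pickle.dump(p,open('w3.pkl','wb'))
rel([.543,-.101,.034],R.from_matrix(np.array([[.9711,.2387,0],[.2387,-.9711,0],[0,0,-1]])))
print(arm.observe()['joints'].round(3))
E
```

```text
clock: 3.82
position: [0.5433, -0.1024, 0.1383]
ee_rot: [3.119, 0.37, 0.0]
force: [0.2, -0.4, -1.5]
width: 0.399
dp [-0.     -0.0013  0.1044]
rot [ 0.0007 -0.0001 -0.0038]
pos [ 0.5433 -0.1022  0.1384] rv [3.1188e+00 3.7170e-01 3.0000e-04] F [-0.78  0.84 -1.72] t 3.925 w 0.397
[ 0.431  0.456 -0.466  1.829  0.253  0.915  0.088]
```

View pics/w3.png

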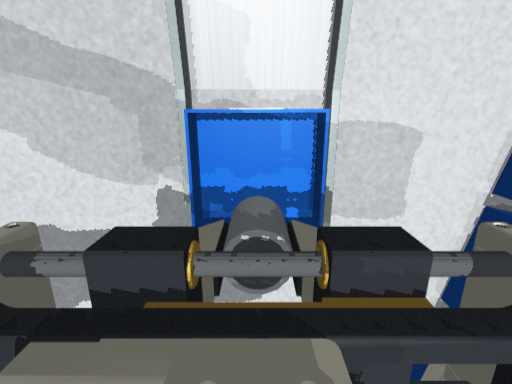

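View pics/t3.png

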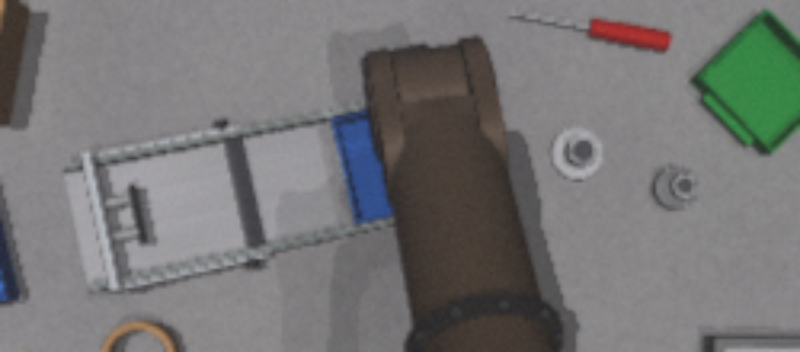

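The wrist picture shows the coupling still between the pads. The bin's front rim is at (187..329, 110), square to the tool.

```bash
python3 - <<'E'
from h import *
import pickle
p=pickle.load(open('w3.pkl','rb'))
A=atz('wrist',(186,110),.04,p);B=atz('wrist',(329.5,109.5),.04,p); print(A,B,np.linalg.norm(A-B))
d=(B-A)/np.linalg.norm(B-A); up=np.array([-d[1],d[0],0]); print('yaw',np.arctan2(up[1],up[0]))
o=(A+B)/2-.06*up; print('bin origin',o); 
E
```

```text
[ 0.46387846 -0.04133967  0.04      ] [ 0.58830039 -0.01110718  0.04      ] 0.12804225683746157
yaw 1.8091605280126437
bin origin [ 0.54025623 -0.08452695  0.04      ]
```

```bash
python3 -m pendant '[{"dp":[0,0,0.04],"rotation":[0,0,0],"fingers":0.5},{"dp":[0,0,0.075],"rotation":[0,0,0],"fingers":0.5},{"dp":[0,0,0.095],"rotation":[0,0,0],"fingers":0.5},{"dp":[0,0,0.103],"rotation":[0,0,0],"fingers":0.5},{"dp":[0,0,0.1065],"rotation":[0,0,0],"fingers":0.5},{"dp":[0,0,0.1065],"rotation":[0,0,0],"fingers":0.5},{"dp":[0,0,0.1065],"rotation":[0,0,0],"fingers":0.5}]'
```

```text
clock: 4.8
position: [0.5439, -0.1023, 0.0327]
ee_rot: [3.118, 0.371, 0.002]
force: [-0.1, 0.2, -1.4]
width: 0.396
```

```bash
python3 -m pendant '[{"dp":[0,0,0.001],"rotation":[0,0,0],"fingers":0.5},{"dp":[0,0,0.001],"rotation":[0,0,0],"fingers":-0.3},{"dp":[0,0,0.001],"rotation":[0,0,0],"fingers":-0.3},{"dp":[0,0,0.001],"rotation":[0,0,0],"fingers":-0.3},{"dp":[0,0,-0.03],"rotation":[0,0,0],"fingers":-0.3},{"dp":[0,0,-0.08],"rotation":[0,0,0],"fingers":-0.3},{"dp":[0,0,-0.08],"rotation":[0,0,0],"fingers":-0.3}]'
python3 - <<'E'
from h import *
cv2.imwrite('pics/w4.png',arm.get_image('wrist')); rel()
E
```

```text
clock: 5.68
position: [0.5464, -0.1022, 0.1162]
ee_rot: [3.117, 0.371, 0.013]
force: [0.6, -0.2, -0.6]
width: 0.65
pos [ 0.5451 -0.1024  0.1143] rv [3.1174 0.3709 0.0078] F [-0.39  0.51 -0.61] t 5.725 w 0.647
```

View pics/w4.png

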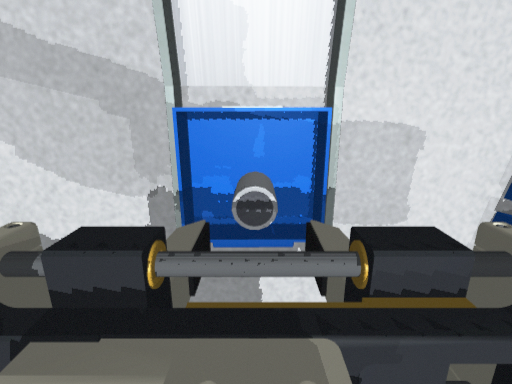

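The coupling stands upright in the bin at (255,205), behind the bin's centre. Next I move behind the ridge with the tool tilted square to the deck and the fingers shut.

```bash
python3 - <<'E'
from h import *
yaw=1.81; up=np.array([np.cos(yaw),np.sin(yaw),0]); y=np.array([-up[1],up[0],0]); 
Rt=R.from_matrix(np.array([-y,-up,[0,0,-1]]).T)*R.from_rotvec([.21,0,0])
print(Rt.as_matrix().round(3))
b=np.array([.5400,-.0855,0]); 
T=b-up*.1115
rel(T+[0,0,.12],Rt); rel(T+[0,0,.018])
E
```

```text
[[ 0.972  0.232 -0.049]
 [ 0.237 -0.95   0.203]
 [-0.    -0.208 -0.978]]
dp [-0.0007  0.0939 -0.0055]
rot [ 0.2128 -0.0049 -0.0018]
pos [ 0.5451 -0.1024  0.1143] rv [3.1174 0.3709 0.0078] F [-0.39  0.51 -0.61] t 5.725 w 0.647
dp [-0.0011  0.0936  0.0965]
pos [ 0.5451 -0.1024  0.1143] rv [3.1174 0.3709 0.0078] F [-0.39  0.51 -0.61] t 5.725 w 0.647
```

```bash
python3 -m pendant '[{"dp":[0,0.04,-0.005],"rotation":[0.08,0,0],"fingers":0.2},{"dp":[0,0.08,-0.005],"rotation":[0.16,0,0],"fingers":1},{"dp":[0,0.094,-0.005],"rotation":[0.213,-0.005,0],"fingers":1},{"dp":[0,0.094,-0.005],"rotation":[0.213,-0.005,0],"fingers":1},{"dp":[0,0.094,0.03],"rotation":[0.213,-0.005,0],"fingers":1},{"dp":[0,0.094,0.065],"rotation":[0.213,-0.005,0],"fingers":1},{"dp":[0,0.094,0.09],"rotation":[0.213,-0.005,0],"fingers":1},{"dp":[0,0.094,0.0965],"rotation":[0.213,-0.005,0],"fingers":1},{"dp":[0,0.094,0.0965],"rotation":[0.213,-0.005,0],"fingers":1},{"dp":[0,0.094,0.0965],"rotation":[0.213,-0.005,0],"fingers":1}]' 15
python3 - <<'E'
from h import *
p=arm.camera_params('wrist'); cv2.imwrite('pics/w5.png',arm.get_image('wrist')); 
import pickle; pickle.dump(p,open('w5.pkl','wb'))
yaw=1.81; up=np.array([np.cos(yaw),np.sin(yaw),0]); y=np.array([-up[1],up[0],0]); 
Rt=R.from_matrix(np.array([-y,-up,[0,0,-1]]).T)*R.from_rotvec([.21,0,0])
b=np.array([.5400,-.0855,0]); 
rel(b-up*.0825+[0,0,.018],Rt)
print(proj('wrist',b-up*.072+[0,0,.028],p))
s=cv2.resize(arm.get_image('scene')[120:250,190:330],None,fx=4.5,fy=4.5); cv2.imwrite('pics/s5.png',s)
E
```

```text
clock: 6.98
position: [0.5684, -0.1937, 0.0192]
ee_rot: [-2.913, -0.348, 0.035]
force: [-0.5, -0.3, 0.1]
width: 0.005
dp [-0.0019 -0.0286  0.0073]
rot [ 0.0009 -0.0015 -0.0013]
pos [ 0.5683 -0.1939  0.0192] rv [-2.9129 -0.3478  0.0347] F [ 0.81 -0.17  0.57] t 7.025 w 0.009
[[252.78057764 173.54296658]]
```

View pics/w5.png

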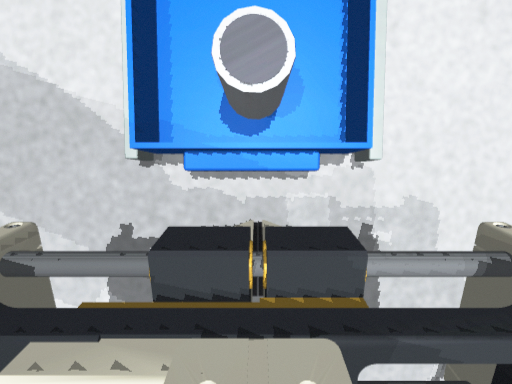

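View pics/s5.png

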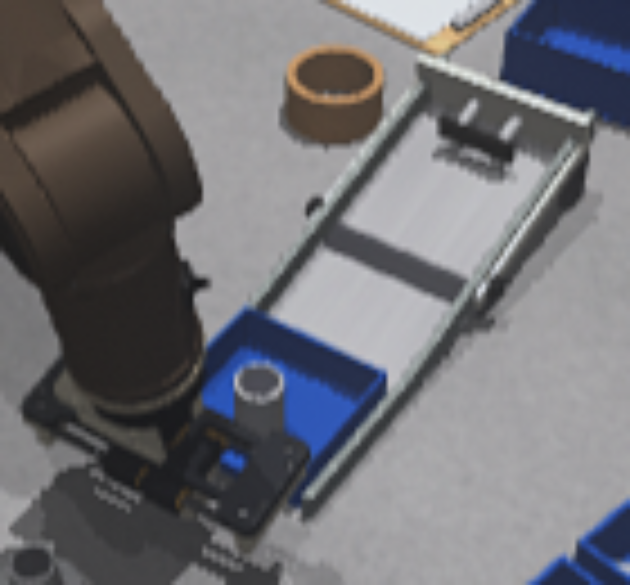

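```bash
python3 -m pendant '[{"dp":[-0.001,-0.005,0.003],"rotation":[0,0,0],"fingers":1},{"dp":[-0.002,-0.010,0.005],"rotation":[0,0,0],"fingers":1},{"dp":[-0.002,-0.014,0.006],"rotation":[0,0,0],"fingers":1},{"dp":[-0.002,-0.017,0.0066],"rotation":[0,0,0],"fingers":1},{"dp":[-0.002,-0.020,0.0073],"rotation":[0,0,0],"fingers":1},{"dp":[-0.002,-0.023,0.008],"rotation":[0,0,0],"fingers":1},{"dp":[-0.002,-0.026,0.0085],"rotation":[0,0,0],"fingers":1},{"dp":[-0.002,-0.029,0.009],"rotation":[0,0,0],"fingers":1}]'
cat >> h.py <<'E'
import json
YAW=1.81; UP=np.array([np.cos(YAW),np.sin(YAW),0]); DY=np.array([-UP[1],UP[0],0]); O=np.array([.5201,-.0080,0])
DX=UP*np.cos(.21)+np.array([0,0,np.sin(.21)]); DZ=-UP*np.sin(.21)+np.array([0,0,np.cos(.21)])
def st():
    s=arm.observe(); P=s['position']-O; f=s['force']
    print('t %.2f'%s['clock'],'horiz s,lat,z',(np.array([P@UP,P@DY,P[2]])*1000).round(1),'deck',(np.array([P@DX,P@DY,P@DZ])*1000).round(1),'F up,lat,z',np.array([f@UP,f@DY,f[2]]).round(1),'Fdeck',np.array([f@DX,f@DZ]).round(1),'|F|',np.linalg.norm(f).round(1))
    Rt=R.from_matrix(np.array([-DY,-UP,[0,0,-1]]).T)*R.from_rotvec([.21,0,0])
    print('rot err',(R.from_rotvec(s['ee_rot']).inv()*Rt).as_rotvec().round(4))
def wpic(nm):
    import pickle
    p=arm.camera_params('wrist'); cv2.imwrite(f'pics/{nm}.png',arm.get_image('wrist')); pickle.dump(p,open(nm+'.pkl','wb'))
E
python3 -c "
from h import *
st()"
```

```text
clock: 8.07
position: [0.5592, -0.1649, 0.0163]
ee_rot: [-2.913, -0.347, 0.035]
force: [-0.6, -0.9, 0.9]
width: 0.004
t 8.07 horiz s,lat,z [-161.7   -0.8   16.3] deck [-154.8   -0.8   49.7] F up,lat,z [-0.7  0.8  0.9] Fdeck [-0.5  1. ] |F| 1.4
rot err [ 0.0008 -0.0014 -0.0016]
```

```bash
python3 -m pendant '[{"dp":[0,-0.003,0.0006],"rotation":[0,0,0],"fingers":1},{"dp":[0,-0.006,0.0012],"rotation":[0,0,0],"fingers":1},{"dp":[0,-0.009,0.0018],"rotation":[0,0,0],"fingers":1},{"dp":[0,-0.012,0.0025],"rotation":[0,0,0],"fingers":1},{"dp":[0,-0.015,0.0031],"rotation":[0,0,0],"fingers":1},{"dp":[0,-0.018,0.0037],"rotation":[0,0,0],"fingers":1}]'
python3 -c "
from h import *
st(); wpic('w6')"
```

```text
clock: 8.82
position: [0.5548, -0.1468, 0.0164]
ee_rot: [-2.913, -0.348, 0.035]
force: [0.8, -2.7, -1.5]
width: 0.009
t 8.82 horiz s,lat,z [-143.1   -0.8   16.4] deck [-136.5   -0.8   45.9] F up,lat,z [-2.8 -0.1 -1.5] Fdeck [-3.  -0.8] |F| 3.1
rot err [ 0.0008 -0.0014 -0.0016]
```

View pics/w6.png

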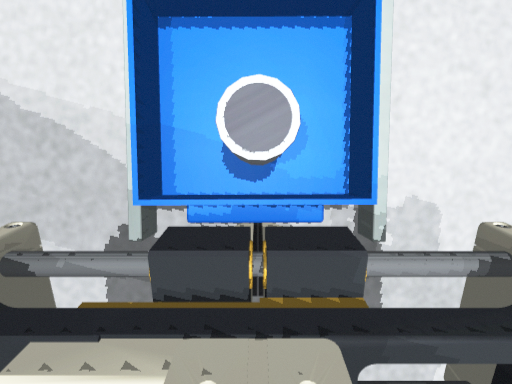

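```bash
python3 - <<'E'
from h import *
import pickle
p=pickle.load(open('w6.pkl','rb'))
for uv,z in (((256,204),.04),((256,222),.028)): 
    P=atz('wrist',uv,z,p)-O; print(P@UP,P@DY)
E
```

```text
-0.11959371363563558 -0.0007452493057203514
-0.13135783520511618 -0.0006695415856724498
```

```bash
python3 -m pendant '[{"dp":[0,-0.004,0.0009],"rotation":[0,0,0],"fingers":1},{"dp":[0,-0.008,0.0017],"rotation":[0,0,0],"fingers":1},{"dp":[0,-0.012,0.0026],"rotation":[0,0,0],"fingers":1},{"dp":[0,-0.016,0.0034],"rotation":[0,0,0],"fingers":1},{"dp":[0,-0.020,0.0043],"rotation":[0,0,0],"fingers":1},{"dp":[0,-0.024,0.0051],"rotation":[0,0,0],"fingers":1},{"dp":[0,-0.028,0.006],"rotation":[0,0,0],"fingers":1},{"dp":[0,-0.032,0.0068],"rotation":[0,0,0],"fingers":1}]'
python3 -c "
from h import *
st()"
python3 -m pendant '[{"dp":[0,-0.004,0.0009],"rotation":[0,0,0],"fingers":1},{"dp":[0,-0.008,0.0017],"rotation":[0,0,0],"fingers":1},{"dp":[0,-0.012,0.0026],"rotation":[0,0,0],"fingers":1},{"dp":[0,-0.016,0.0034],"rotation":[0,0,0],"fingers":1},{"dp":[0,-0.020,0.0043],"rotation":[0,0,0],"fingers":1},{"dp":[0,-0.024,0.0051],"rotation":[0,0,0],"fingers":1},{"dp":[0,-0.028,0.006],"rotation":[0,0,0],"fingers":1},{"dp":[0,-0.032,0.0068],"rotation":[0,0,0],"fingers":1}]'
python3 -c "
from h import *
st(); wpic('w7')
s=cv2.resize(arm.get_image('scene')[120:250,190:330],None,fx=4.5,fy=4.5); cv2.imwrite('pics/s7.png',s)"
```

```text
clock: 9.88
position: [0.5468, -0.1141, 0.0164]
ee_rot: [-2.912, -0.348, 0.035]
force: [0.5, -2.4, -2.9]
width: 0.008
t 9.88 horiz s,lat,z [-109.4   -0.8   16.4] deck [-103.6   -0.8   38.9] F up,lat,z [-2.4  0.1 -2.9] Fdeck [-3.  -2.3] |F| 3.8
rot err [ 0.0002 -0.0011 -0.001 ]
clock: 10.88
position: [0.539, -0.0821, 0.0165]
ee_rot: [-2.912, -0.348, 0.035]
force: [0.2, -3.2, -3.3]
width: 0.004
t 10.88 horiz s,lat,z [-76.4  -0.8  16.5] deck [-71.3  -0.8  32. ] F up,lat,z [-3.2  0.5 -3.3] Fdeck [-3.8 -2.5] |F| 4.6
rot err [ 0.0003 -0.0011 -0.0011]
```

View pics/w7.png

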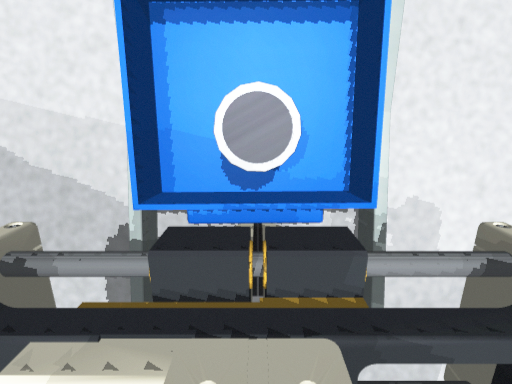

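View pics/s7.png

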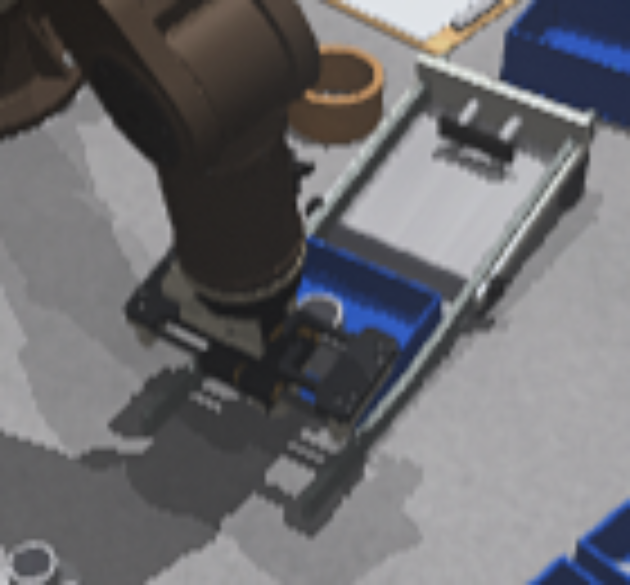

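```bash
python3 -m pendant '[{"dp":[0,-0.004,0.0009],"rotation":[0,0,0],"fingers":1},{"dp":[0,-0.008,0.0017],"rotation":[0,0,0],"fingers":1},{"dp":[0,-0.012,0.0026],"rotation":[0,0,0],"fingers":1},{"dp":[0,-0.016,0.0034],"rotation":[0,0,0],"fingers":1},{"dp":[0,-0.020,0.0043],"rotation":[0,0,0],"fingers":1},{"dp":[0,-0.024,0.0051],"rotation":[0,0,0],"fingers":1}]'
python3 -c "
from h import *
st()"
python3 -m pendant '[{"dp":[0,-0.003,0.0006],"rotation":[0,0,0],"fingers":1},{"dp":[0,-0.006,0.0012],"rotation":[0,0,0],"fingers":1},{"dp":[0,-0.009,0.0018],"rotation":[0,0,0],"fingers":1},{"dp":[0,-0.012,0.0025],"rotation":[0,0,0],"fingers":1},{"dp":[0,-0.015,0.0031],"rotation":[0,0,0],"fingers":1},{"dp":[0,-0.018,0.0037],"rotation":[0,0,0],"fingers":1}]'
python3 -c "
from h import *
st(); wpic('w8')"
```

```text
clock: 11.72
position: [0.5331, -0.058, 0.0165]
ee_rot: [-2.912, -0.349, 0.036]
force: [1.8, -7.0, -3.2]
width: 0.005
t 11.72 horiz s,lat,z [-51.7  -0.8  16.5] deck [-47.1  -0.8  26.9] F up,lat,z [-7.2 -0.1 -3.2] Fdeck [-7.7 -1.7] |F| 7.9
rot err [ 0.0005 -0.0009 -0.0005]
clock: 12.48
position: [0.5288, -0.0403, 0.0166]
ee_rot: [-2.913, -0.348, 0.035]
force: [0.5, -3.7, -2.9]
width: 0.005
t 12.47 horiz s,lat,z [-33.4  -0.8  16.6] deck [-29.2  -0.8  23.2] F up,lat,z [-3.7  0.4 -2.9] Fdeck [-4.2 -2. ] |F| 4.7
rot err [ 0.0008 -0.001  -0.001 ]
```

View pics/w8.png

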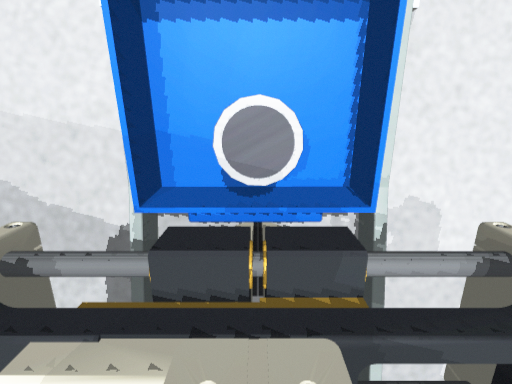

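```bash
python3 -m pendant '[{"dp":[0,-0.003,0.0006],"rotation":[0,0,0],"fingers":1},{"dp":[0,-0.006,0.0012],"rotation":[0,0,0],"fingers":1},{"dp":[0,-0.009,0.0018],"rotation":[0,0,0],"fingers":1},{"dp":[0,-0.012,0.0025],"rotation":[0,0,0],"fingers":1},{"dp":[0,-0.015,0.0031],"rotation":[0,0,0],"fingers":1},{"dp":[0,-0.018,0.0037],"rotation":[0,0,0],"fingers":1},{"dp":[0,-0.021,0.0043],"rotation":[0,0,0],"fingers":1}]'
python3 -c "
from h import *
st()"
python3 -m pendant '[{"dp":[0,-0.004,0],"rotation":[0,0,0],"fingers":1},{"dp":[0,-0.008,0],"rotation":[0,0,0],"fingers":1},{"dp":[0,-0.012,0],"rotation":[0,0,0],"fingers":1},{"dp":[0,-0.016,0],"rotation":[0,0,0],"fingers":1},{"dp":[0,-0.020,0],"rotation":[0,0,0],"fingers":1},{"dp":[0,-0.024,0],"rotation":[0,0,0],"fingers":1}]'
python3 -c "
from h import *
st(); wpic('w9')"
```

```text
clock: 13.4
position: [0.5253, -0.0206, 0.0177]
ee_rot: [-2.915, -0.347, 0.031]
force: [2.5, -10.7, 4.8]
width: 0.005
t 13.40 horiz s,lat,z [-13.4  -2.1  17.7] deck [-9.5 -2.1 20.1] F up,lat,z [-11.    0.2   4.8] Fdeck [-9.8  7. ] |F| 12.0
rot err [ 0.0032 -0.0038 -0.0017]
clock: 14.15
position: [0.5197, 0.0024, 0.0226]
ee_rot: [-2.915, -0.347, 0.031]
force: [1.4, -5.4, -1.5]
width: 0.006
t 14.15 horiz s,lat,z [10.2 -2.1 22.6] deck [14.7 -2.1 20. ] F up,lat,z [-5.5 -0.  -1.5] Fdeck [-5.7 -0.3] |F| 5.7
rot err [ 0.0034 -0.0038 -0.0016]
```

View pics/w9.png

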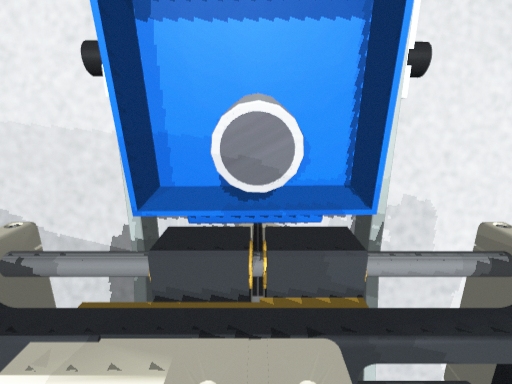

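```bash
python3 -m pendant '[{"dp":[0,-0.004,0],"rotation":[0,0,0],"fingers":1},{"dp":[0,-0.008,0],"rotation":[0,0,0],"fingers":1},{"dp":[0,-0.012,0],"rotation":[0,0,0],"fingers":1},{"dp":[0,-0.016,0],"rotation":[0,0,0],"fingers":1},{"dp":[0,-0.020,0],"rotation":[0,0,0],"fingers":1},{"dp":[0,-0.024,0],"rotation":[0,0,0],"fingers":1}]'
python3 -c "
from h import *
st()"
python3 -m pendant '[{"dp":[0.001,-0.004,0],"rotation":[0,0,0],"fingers":1},{"dp":[0.001,-0.008,0],"rotation":[0,0,0],"fingers":1},{"dp":[0.001,-0.012,0],"rotation":[0,0,0],"fingers":1},{"dp":[0.001,-0.016,0],"rotation":[0,0,0],"fingers":1},{"dp":[0.001,-0.020,0],"rotation":[0,0,0],"fingers":1}]'
python3 -c "
from h import *
st(); wpic('w10')
s=cv2.resize(arm.get_image('scene')[120:250,190:330],None,fx=4.5,fy=4.5); cv2.imwrite('pics/s10.png',s)"
```

```text
clock: 14.95
position: [0.5144, 0.0252, 0.0278]
ee_rot: [-2.916, -0.347, 0.03]
force: [1.8, -8.2, 0.3]
width: 0.007
t 14.95 horiz s,lat,z [33.6 -2.3 27.8] deck [38.7 -2.3 20.2] F up,lat,z [-8.4  0.2  0.3] Fdeck [-8.1  2.1] |F| 8.4
rot err [ 0.0041 -0.0042 -0.0016]
clock: 15.58
position: [0.5121, 0.0421, 0.0322]
ee_rot: [-2.919, -0.345, 0.027]
force: [3.3, -15.2, 4.8]
width: 0.003
t 15.57 horiz s,lat,z [50.5 -4.  32.2] deck [56.1 -4.  21. ] F up,lat,z [-15.6   0.4   4.8] Fdeck [-14.2   8. ] |F| 16.3
rot err [ 0.0072 -0.006  -0.0034]
```

View pics/w10.png

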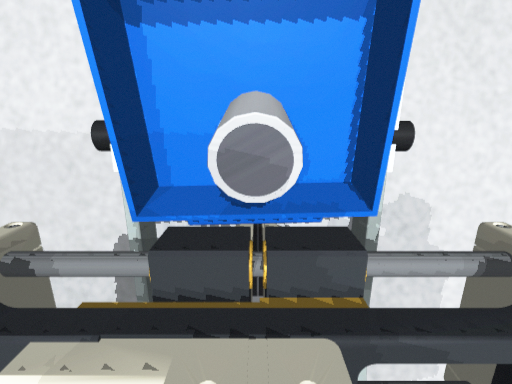

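View pics/s10.png

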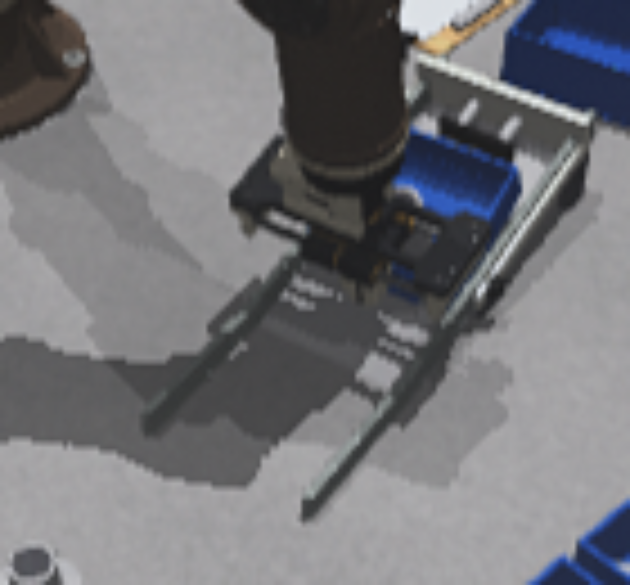

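The push force has risen to 16 N, and the view shows the bin pitched nose-up with the lip under its middle. Friction on the ridge is holding the rear down. I'll back off a few mm so it can tip level, then look.

```bash
python3 -m pendant '[{"dp":[0,0.001,0],"rotation":[0,0,0],"fingers":1},{"dp":[0,0.003,0],"rotation":[0,0,0],"fingers":1},{"dp":[0,0.006,0],"rotation":[0,0,0],"fingers":1},{"dp":[0,0.006,0],"rotation":[0,0,0],"fingers":1}]'
python3 -c "
from h import *
st(); wpic('w11')
s=cv2.resize(arm.get_image('scene')[120:250,190:330],None,fx=4.5,fy=4.5); cv2.imwrite('pics/s11.png',s)"
```

```text
clock: 16.18
position: [0.5131, 0.037, 0.031]
ee_rot: [-2.918, -0.345, 0.028]
force: [0.3, 0.1, 0.3]
width: 0.001
t 16.18 horiz s,lat,z [45.3 -3.9 31. ] deck [50.8 -3.9 20.9] F up,lat,z [ 0.1 -0.3  0.3] Fdeck [0.1 0.3] |F| 0.5
rot err [ 0.0064 -0.0056 -0.003 ]
```

View pics/w11.png

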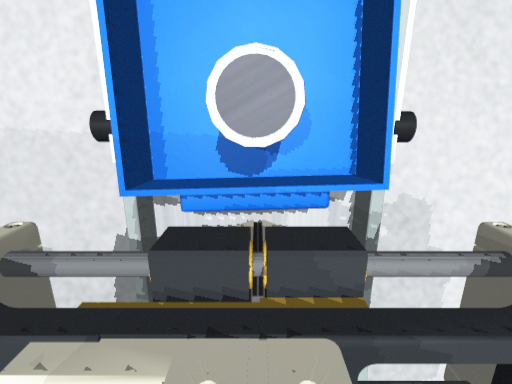

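View pics/s11.png

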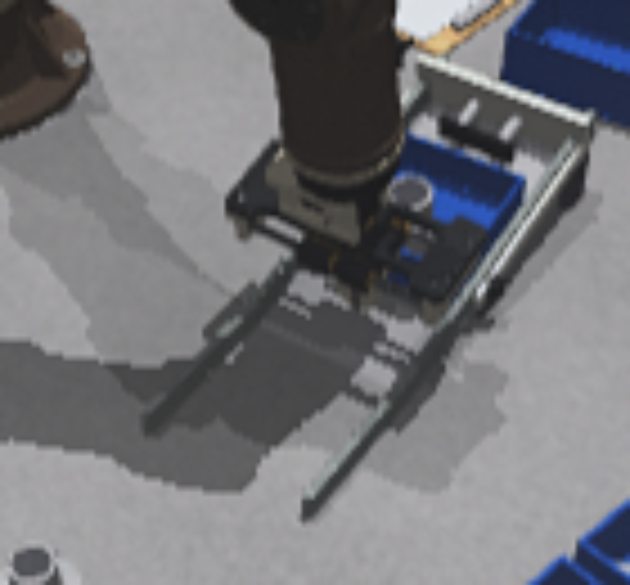

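The bin has tipped level, with its rear now riding on the lip. The coupling is still upright at (255,95) and the tool reads no force. I carry on.

```bash
python3 -m pendant '[{"dp":[0,-0.003,0],"rotation":[0,0,0],"fingers":1},{"dp":[0,-0.006,0],"rotation":[0,0,0],"fingers":1},{"dp":[0,-0.009,0],"rotation":[0,0,0],"fingers":1},{"dp":[0,-0.012,0],"rotation":[0,0,0],"fingers":1},{"dp":[0,-0.015,0],"rotation":[0,0,0],"fingers":1}]'
python3 -c "
from h import *
st()"
python3 -m pendant '[{"dp":[0,-0.003,0],"rotation":[0,0,0],"fingers":1},{"dp":[0,-0.006,0],"rotation":[0,0,0],"fingers":1},{"dp":[0,-0.009,0],"rotation":[0,0,0],"fingers":1}]'
python3 -c "
from h import *
st()
wpic('w12')"
```

```text
clock: 16.9
position: [0.5097, 0.0507, 0.034]
ee_rot: [-2.919, -0.345, 0.028]
force: [0.5, -3.3, -3.3]
width: 0.007
t 16.90 horiz s,lat,z [59.5 -3.8 34. ] deck [65.2 -3.8 20.8] F up,lat,z [-3.3  0.3 -3.3] Fdeck [-3.9 -2.6] |F| 4.7
rot err [ 0.0073 -0.0055 -0.0034]
clock: 17.27
position: [0.5075, 0.0593, 0.0357]
ee_rot: [-2.919, -0.345, 0.028]
force: [1.6, -2.7, -3.6]
width: 0.005
t 17.27 horiz s,lat,z [68.4 -3.7 35.7] deck [74.4 -3.7 20.7] F up,lat,z [-3.  -1.  -3.6] Fdeck [-3.7 -2.9] |F| 4.8
rot err [ 0.0074 -0.0054 -0.0035]
```

View pics/w12.png

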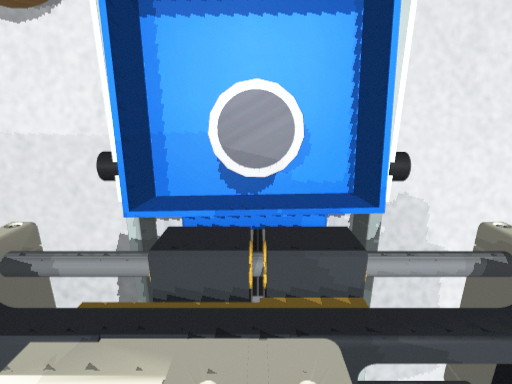

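```bash
for i in 1; do :; done; python3 -m pendant '[{"dp":[0,-0.003,0],"rotation":[0,0,0],"fingers":1},{"dp":[0,-0.006,0],"rotation":[0,0,0],"fingers":1},{"dp":[0,-0.009,0],"rotation":[0,0,0],"fingers":1}]'
python3 -c "
from h import *
st()"
python3 -m pendant '[{"dp":[0,-0.002,0],"rotation":[0,0,0],"fingers":1},{"dp":[0,-0.004,0],"rotation":[0,0,0],"fingers":1},{"dp":[0,-0.006,0],"rotation":[0,0,0],"fingers":1}]'
python3 -c "
from h import *
st()
wpic('w13')"
```

```text
clock: 17.7
position: [0.5053, 0.0687, 0.0377]
ee_rot: [-2.919, -0.346, 0.028]
force: [-0.1, -3.4, -3.5]
width: 0.005
t 17.70 horiz s,lat,z [78.  -3.8 37.7] deck [84.2 -3.8 20.6] F up,lat,z [-3.3  1.  -3.5] Fdeck [-4.  -2.7] |F| 4.9
rot err [ 0.007  -0.0053 -0.003 ]
clock: 18.08
position: [0.5039, 0.0744, 0.039]
ee_rot: [-2.919, -0.345, 0.028]
force: [0.8, -3.6, -4.7]
width: 0.005
t 18.07 horiz s,lat,z [83.9 -3.8 39. ] deck [90.2 -3.8 20.6] F up,lat,z [-3.7  0.  -4.7] Fdeck [-4.6 -3.8] |F| 5.9
rot err [ 0.0071 -0.0054 -0.003 ]
```

View pics/w13.png

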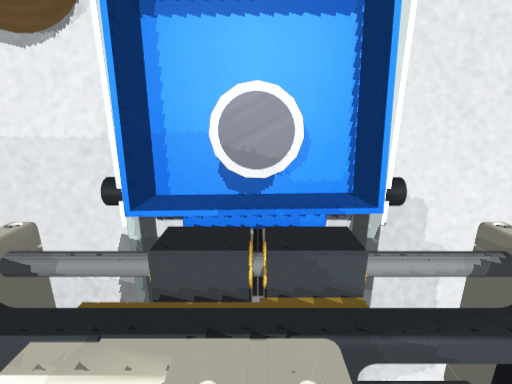

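```bash
python3 -m pendant '[{"dp":[0,-0.002,0],"rotation":[0,0,0],"fingers":1},{"dp":[0,-0.004,0],"rotation":[0,0,0],"fingers":1}]'
python3 -c "
from h import *
st()"
python3 -m pendant '[{"dp":[0,-0.002,0],"rotation":[0,0,0],"fingers":1},{"dp":[0,-0.004,0],"rotation":[0,0,0],"fingers":1}]'
python3 -c "
from h import *
st()"
python3 -m pendant '[{"dp":[0,-0.0015,0],"rotation":[0,0,0],"fingers":1},{"dp":[0,-0.003,0],"rotation":[0,0,0],"fingers":1}]'
python3 -c "
from h import *
st()
wpic('w14')"
```

```text
clock: 18.38
position: [0.5027, 0.0774, 0.0395]
ee_rot: [-2.92, -0.345, 0.03]
force: [0.2, -7.6, -5.6]
width: 0.004
t 18.38 horiz s,lat,z [87.1 -3.3 39.5] deck [93.4 -3.3 20.5] F up,lat,z [-7.4  1.6 -5.6] Fdeck [-8.4 -3.9] |F| 9.4
rot err [ 0.0082 -0.0045 -0.0037]
clock: 18.62
position: [0.5015, 0.0791, 0.0398]
ee_rot: [-2.923, -0.343, 0.031]
force: [1.6, -10.6, -5.9]
width: 0.004
t 18.62 horiz s,lat,z [89.1 -2.6 39.8] deck [95.4 -2.6 20.3] F up,lat,z [-10.7   0.9  -5.9] Fdeck [-11.7  -3.6] |F| 12.2
rot err [ 0.0102 -0.0034 -0.0054]
clock: 18.88
position: [0.501, 0.0796, 0.0398]
ee_rot: [-2.926, -0.34, 0.032]
force: [2.9, -12.5, -5.8]
width: 0.007
t 18.88 horiz s,lat,z [89.7 -2.2 39.8] deck [96.  -2.2 20.3] F up,lat,z [-12.8   0.2  -5.8] Fdeck [-13.7  -3. ] |F| 14.0
rot err [ 0.0126 -0.0029 -0.0074]
```

View pics/w14.png

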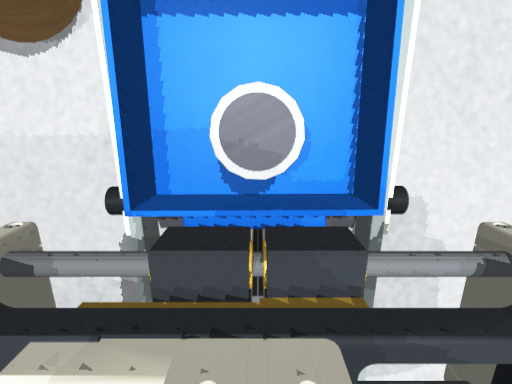

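I met the buffer at a TCP deck x of about 91 mm, and it is now squeezed about 6 mm at 14 N. Friction is holding the rear up, so I move the pusher down to drag the rear down behind the lip.

```bash
python3 -m pendant '[{"dp":[0,-0.002,0.001],"rotation":[0,0,0],"fingers":1},{"dp":[0,-0.002,0.003],"rotation":[0,0,0],"fingers":1},{"dp":[0,-0.002,0.005],"rotation":[0,0,0],"fingers":1}]'
python3 -c "
from h import *
st()
wpic('w15')
s=cv2.resize(arm.get_image('scene')[120:220,210:330],None,fx=5,fy=5); cv2.imwrite('pics/s15.png',s)"
```

```text
clock: 19.3
position: [0.5007, 0.08, 0.0348]
ee_rot: [-2.929, -0.337, 0.032]
force: [2.3, -11.1, -5.7]
width: 0.004
t 19.30 horiz s,lat,z [90.1 -2.  34.8] deck [95.3 -2.  15.3] F up,lat,z [-11.3   0.4  -5.7] Fdeck [-12.2  -3.2] |F| 12.7
rot err [ 0.0152 -0.0028 -0.0098]
```

View pics/w15.png

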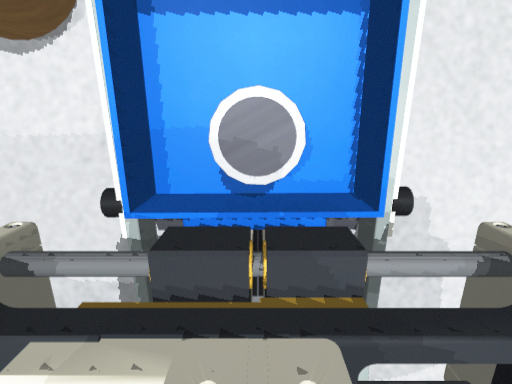

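View pics/s15.png

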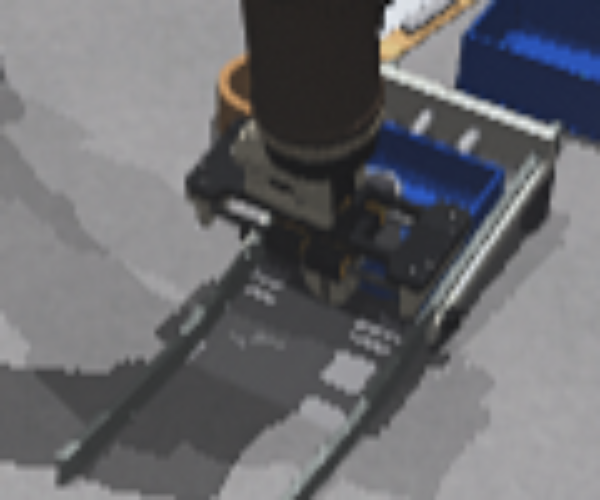

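```bash
python3 -m pendant '[{"dp":[0,-0.002,0.002],"rotation":[0,0,0],"fingers":1},{"dp":[0,-0.002,0.004],"rotation":[0,0,0],"fingers":1}]'
python3 -c "
from h import *
st()
wpic('w16')"
python3 - <<'E'
import cv2,numpy as np
a=[cv2.imread(f'pics/{n}.png')[150:250,90:420] for n in ('w14','w15','w16')]
cv2.imwrite('pics/cmp.png',cv2.resize(np.vstack(a),None,fx=1.95,fy=1.95))
E
```

```text
clock: 19.65
position: [0.5004, 0.0804, 0.0308]
ee_rot: [-2.931, -0.334, 0.032]
force: [1.0, -11.9, 5.1]
width: 0.009
t 19.65 horiz s,lat,z [90.5 -1.8 30.8] deck [94.9 -1.8 11.3] F up,lat,z [-11.8   1.9   5.1] Fdeck [-10.5   7.5] |F| 13.0
rot err [ 0.0176 -0.0027 -0.0117]
```

View pics/cmp.png

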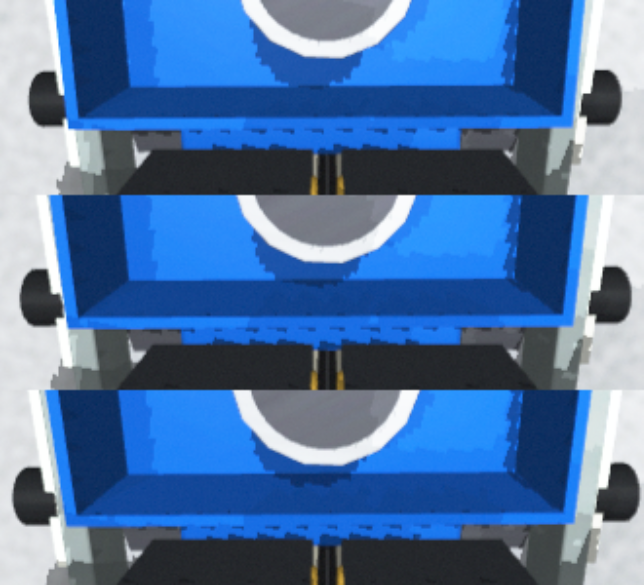

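The normal force on the tool flipped from −3 to +7.5 N after about 8 mm down, so the rear seems to have bottomed. I back off gently and check that the bin stays.

```bash
python3 -m pendant '[{"dp":[0,0.002,0.0],"rotation":[0,0,0],"fingers":1},{"dp":[0,0.004,0],"rotation":[0,0,0],"fingers":1},{"dp":[0,0.006,0],"rotation":[0,0,0],"fingers":1},{"dp":[0,0.008,0],"rotation":[0,0,0],"fingers":1},{"dp":[0,0.012,0],"rotation":[0,0,0],"fingers":1},{"dp":[0,0.020,0],"rotation":[0,0,0],"fingers":1},{"dp":[0,0.025,0],"rotation":[0,0,0],"fingers":1}]'
python3 -c "
from h import *
st()
wpic('w17')
s=cv2.resize(arm.get_image('scene')[120:220,210:330],None,fx=5,fy=5); cv2.imwrite('pics/s17.png',s)"
```

```text
clock: 20.58
position: [0.5061, 0.0556, 0.0258]
ee_rot: [-2.932, -0.333, 0.032]
force: [0.3, 0.2, 0.8]
width: 0.006
t 20.57 horiz s,lat,z [65.1 -1.5 25.8] deck [69.1 -1.5 11.7] F up,lat,z [ 0.1 -0.3  0.8] Fdeck [0.3 0.8] |F| 0.9
rot err [ 0.0178 -0.0025 -0.0124]
```

View pics/w17.png

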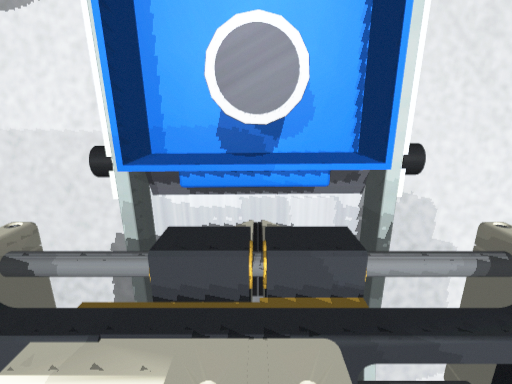

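View pics/s17.png

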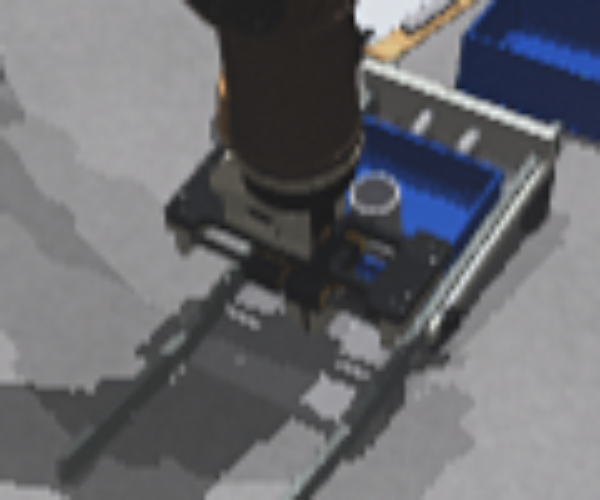

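```bash
python3 - <<'E'
from h import *
import pickle
from scipy.optimize import brentq
im=cv2.imread('pics/w17.png')
cv2.imwrite('pics/w17c.png',cv2.resize(im[130:215,80:240],None,fx=5,fy=5,interpolation=cv2.INTER_CUBIC))
cv2.imwrite('pics/w17d.png',cv2.resize(im[130:215,280:440],None,fx=5,fy=5,interpolation=cv2.INTER_CUBIC))
E
```

```text
(no output)
```

View pics/w17c.png

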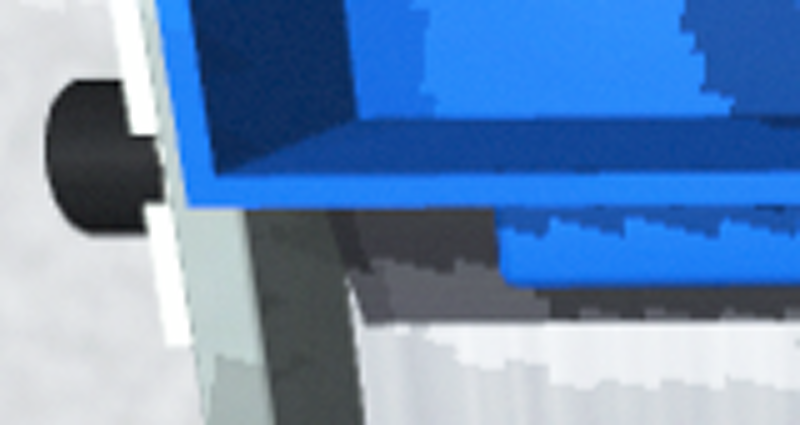

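View pics/w17d.png

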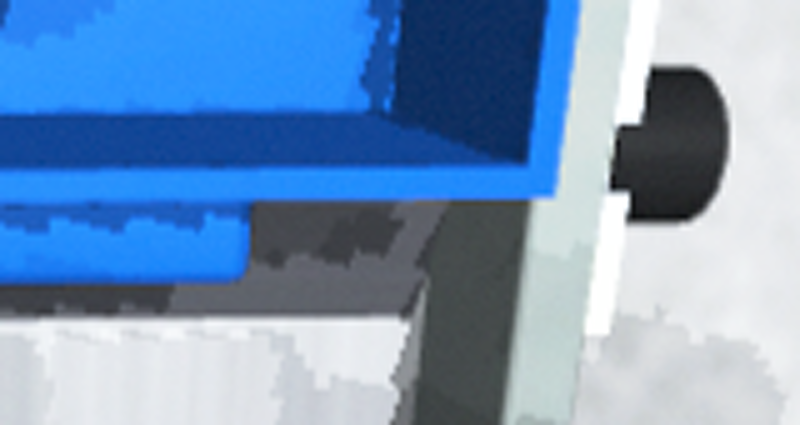

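```bash
cat >> h.py <<'E'
def pl(uv,zd,p):
    c,d=ray('wrist',uv,p); P=c+d*(zd-(c-O)@DZ)/(d@DZ)-O; return np.array([P@DX,P@DY,P@DZ])
E
python3 - <<'E'
from h import *
import pickle
p=pickle.load(open('w17.pkl','rb'))
for zd in (-.004,0,.004):
    a,b=pl((153,194.4),zd,p),pl((361,193.6),zd,p); print('lip foot',zd,a.round(4),b.round(4),np.linalg.norm(a-b).round(4))
for zd in (.032,.036,.040,.044,.048):
    a,b=pl((117.4,171.4),zd,p),pl((391,169.4),zd,p); print('rim',zd,a.round(4),b.round(4),np.linalg.norm(a-b).round(4))
# ridge rear top edge 80 wide
for zd in (.02,.024,.028,.032,.036):
    a,b=pl((80+505/5,130+287/5),zd,p),pl((280+247/5,130+281/5),zd,p); print('ridge',zd,a.round(4),b.round(4),np.linalg.norm(a-b).round(4))
# guide top inner left edge width 136 at z .026
for zd in (.022,.026,.03):
    a,b=pl((80+270/5,130+395/5),zd,p),pl((280+505/5,130+395/5),zd,p); print('guide in',zd,np.linalg.norm(a-b).round(4))
E
```

```text
lip foot -0.004 [ 0.0933  0.0657 -0.004 ] [ 0.0919 -0.0704 -0.004 ] 0.1362
lip foot 0 [ 0.0946  0.0642 -0.    ] [ 0.0932 -0.0688 -0.    ] 0.133
lip foot 0.004 [0.0958 0.0626 0.004 ] [ 0.0944 -0.0673  0.004 ] 0.1298
rim 0.032 [0.1166 0.068  0.032 ] [ 0.1157 -0.0702  0.032 ] 0.1382
rim 0.036 [0.1174 0.0659 0.036 ] [ 0.1166 -0.0682  0.036 ] 0.1341
rim 0.04 [0.1183 0.0638 0.04  ] [ 0.1174 -0.0663  0.04  ] 0.1301
rim 0.044 [0.1191 0.0618 0.044 ] [ 0.1183 -0.0643  0.044 ] 0.126
rim 0.048 [0.12   0.0597 0.048 ] [ 0.1192 -0.0623  0.048 ] 0.122
ridge 0.02 [0.1044 0.0401 0.02  ] [ 0.104  -0.0429  0.02  ] 0.083
ridge 0.024 [0.1056 0.039  0.024 ] [ 0.1051 -0.0418  0.024 ] 0.0807
ridge 0.028 [0.1067 0.0378 0.028 ] [ 0.1062 -0.0407  0.028 ] 0.0785
ridge 0.032 [0.1078 0.0367 0.032 ] [ 0.1073 -0.0396  0.032 ] 0.0763
ridge 0.036 [0.1089 0.0355 0.036 ] [ 0.1084 -0.0385  0.036 ] 0.074
guide in 0.022 0.1396
guide in 0.026 0.1358
guide in 0.03 0.132
```

Scaled by its known 130 mm width, the rear rim sits exactly 40 mm above the deck at deck x = 118 mm. The lip's far face, taken as its foot at 94 mm plus 24 mm of bevel, is also at 118 mm, so the bin is down and behind the lip. I retreat and take a last look.

```bash
python3 -m pendant '[{"dp":[0,0.02,-0.01],"rotation":[0,0,0],"fingers":1},{"dp":[0,0.05,-0.04],"rotation":[0,0,0],"fingers":1},{"dp":[0,0.08,-0.09],"rotation":[0,0,0],"fingers":1},{"dp":[0,0.11,-0.14],"rotation":[0,0,0],"fingers":1},{"dp":[0,0.15,-0.17],"rotation":[0,0,0],"fingers":1},{"dp":[0,0.19,-0.19],"rotation":[0,0,0],"fingers":1},{"dp":[0,0.19,-0.19],"rotation":[0,0,0],"fingers":1},{"dp":[0,0.19,-0.19],"rotation":[0,0,0],"fingers":1},{"dp":[0,0.19,-0.19],"rotation":[0,0,0],"fingers":1}]'
python3 -c "
from h import *
st(); wpic('w18')
s=arm.get_image('scene');cv2.imwrite('pics/s18f.png',s);cv2.imwrite('pics/s18.png',cv2.resize(s[120:230,210:330],None,fx=5,fy=5,interpolation=cv2.INTER_CUBIC))
t=arm.get_image('top');cv2.imwrite('pics/t18.png',t)"
```

```text
clock: 21.8
position: [0.5556, -0.1599, 0.1757]
ee_rot: [-2.93, -0.336, 0.034]
force: [1.3, -0.1, 0.2]
width: 0.006
t 21.80 horiz s,lat,z [-156.     1.5  175.7] deck [-116.     1.5  204.3] F up,lat,z [-0.4 -1.2  0.2] Fdeck [-0.3  0.2] |F| 1.3
rot err [ 0.0167 -0.0016 -0.011 ]
```

View pics/s18.png

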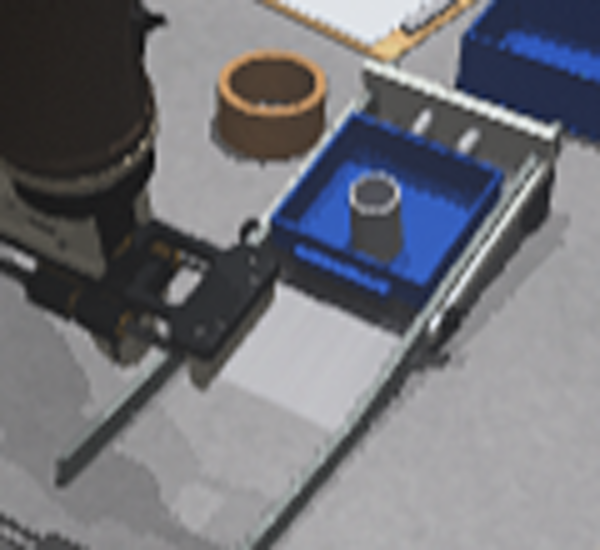

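View pics/t18.png

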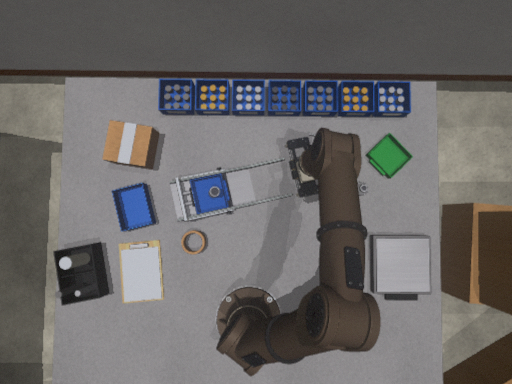

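View pics/w18.png

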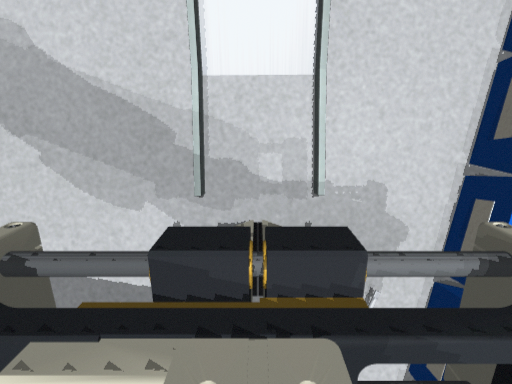

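View pics/s18f.png

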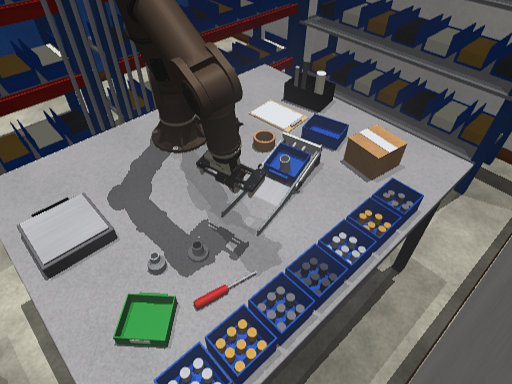

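The scene picture shows the bin seated at the top of the ramp with the coupling upright at (285,160). The flange (198,250), reducer (157,262), driver, tape, tray and carton are where they started.

```bash
python3 -c "
from cell import arm
print(arm.sign_off(), arm.observe()['clock'])"
```

```text
the job is handed in; nothing more can be done
the job is handed in; nothing more can be done
```

The coupling is standing upright in the blue bin, and the bin is seated behind the steel lip with the buffer holding it. I handed the job in at about 22 s of robot time.

- **Pushing:** I slid the bin up with shut fingers on its ridge. The highest tool force I read was 16.3 N, against the 25 N limit, but I only read it at the end of each short move, so a brief higher peak could have gone unseen.
- **Nose-up at the lip:** The bin pitched nose-up there because friction held its rear down. I backed off once so it could tip level, then pushed on.
- **Dropping the rear:** I felt the buffer, squeezed it about 6 mm at 14 N, then moved the pusher down about 9 mm. The bin's rear followed it down until it bottomed behind the lip.
- **Seating check:** After letting go, the wrist picture put the bin's rear rim 40 mm above the deck. It also put the rear edge at 118 mm up the deck, level with the lip's far face.
- **Last look:** The final pictures show the bin still seated, the coupling upright, the other things where they were, and the robot clear of everything.
- **Disagreement:** The top and scene cameras differed from the wrist camera by 4–5 mm along the ramp. I relied on the wrist camera and on feel.

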